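Refill the canister lane and press the lids home

TASK

Stand the fallen canister up and put it in the vacant place in the tray, centred on the card and square to the lane like its neighbours. Press the lids of all three canisters fully home. Leave the other two canisters standing where they are, and do not disturb the spray can, the jar or the shackle.

Things in the scene. Friction and masses are not known exactly. Their poses are not given: they have to be found in the camera images.
- tray: White-painted wooden tray fixed on the bench, one straight lane for three canisters: 112 mm wide (its x), 300 mm long (its y), 22 mm high outside, walls 7 mm thick, top of the inner floor 7 mm above the bench. Origin under its centre at bench level. The three places lie on its long axis, about 86 mm apart, the middle one at its centre.
- card: Flat brown cardboard square, 66 x 66 mm, 1 mm thick, on the tray's floor: marks the one vacant place in the row. Origin at its centre, on the tray's floor; sides square to the tray.
- tin_a: Square steel canister, one of two that stand in the tray: 54 x 54 mm, 84 mm tall without its lid, about 0.3 kg. Origin at the centre of its base; z runs up to the lid, x and y are square to the sides. A square black lid (50 x 50 mm, 12 mm thick) rides on top.
- tin_b: Square steel canister, the other one that stands in the tray: 54 x 54 mm, 84 mm tall without its lid, about 0.3 kg. Origin at the centre of its base; z runs up to the lid, x and y are square to the sides. A square black lid (50 x 50 mm, 12 mm thick) rides on top.
- tin_c: Square steel canister, lying on one of its sides on the bench in front of the tray at the start (its z axis level, lid end towards the robot's left): 54 x 54 mm, 84 mm tall without its lid, about 0.3 kg. Origin at the centre of its base; z runs up to the lid, x and y are square to the sides. A square black lid (50 x 50 mm, 12 mm thick) rides on top.
- lid_a (a joint): Press-on lid of the standing canister tin_a: how far it has been pushed in, 0 = standing 8 mm proud of the canister's rim, 0.008 = fully home (stiff push fit, needs about 6 to 12 N; it stays where it is left).
- lid_b (a joint): Press-on lid of the standing canister tin_b: how far it has been pushed in, 0 = standing 8 mm proud of the canister's rim, 0.008 = fully home (stiff push fit, needs about 6 to 12 N; it stays where it is left).
- lid_c (a joint): Press-on lid of the fallen canister tin_c: how far it has been pushed in, 0 = standing 8 mm proud of the canister's rim, 0.008 = fully home (stiff push fit, needs about 6 to 12 N; it stays where it is left).
- lid_a_top (a point): Centre of the top face of the lid of the standing canister tin_a; 104 mm above the canister's base less the lid's joint value (96 mm when home).
- lid_b_top (a point): Centre of the top face of the lid of the standing canister tin_b; 104 mm above the canister's base less the lid's joint value (96 mm when home).
- lid_c_top (a point): Centre of the top face of the lid of the fallen canister tin_c; 104 mm above the canister's base less the lid's joint value (96 mm when home).
- spray: Bystander: upright spray can, radius 30 mm, 185 mm tall, just off the left end of the tray. Origin at the centre of its base.
- jar: Bystander: round red plastic hardware jar, radius 49 mm, 122 mm tall, just off the right end of the tray. Origin at the centre of its base.
- shackle: Bystander: steel D-shackle lying flat, about 75 x 80 mm, 14 mm high, on the bench to the right of the fallen canister. Origin at its middle, at bench level.

How it is judged:
By the outcome, as a careful person would: the job done as asked, in the order asked, and still so for the second after the job is handed in, with the robot touching nothing.
It also fails if it takes over 61 s, if anything falls off the work surface, if the arm or the gripper's body presses on something with over 40 N, if the wrist force passes 120 N, or if a joint passes its speed limit or range.

ROBOT

A 6-joint arm with a two-finger parallel gripper is mounted at the origin on the work surface. World frame = base frame: x ahead of the robot, y to its left, z up, the work surface at z = 0. Lengths are in m, angles in rad, forces in N, time in s.
With the tool pointing down it reaches from about 0.4 to 0.825 m from the base axis. Payload 7 kg.
Tool frame: the origin (TCP) lies at the very end of the fingers, on their centre line; the grasp point (between the pads) lies 19 mm behind it (arm.grasp_offset is the distance from the TCP to the grasp point, in m); z points along the fingers, y is the line along which they close (so a half turn about z gives the same grasp; the last joint's range is limited). The gripper opens to 88 mm and grips with 3 to 60 N. Pads are 19 mm wide; open, the fingers measure 130 mm over their backs; the gripper's body (78 mm by 193 mm) begins 47 mm behind the grasp point.
Start: joints at [-0.909, 0.359, 0.012, 0, -1.224, -0.288], TCP at [0.246, -0.628, 0.202] pointing down, gripper open.
Joint ranges: [-3.07, 3.07], [-1.43, 2.12], [-1.02, 1.25], [-3.03, 1.67], [-3.05, -0], [-3.03, 3.03]. Speed limits (rad/s): [2.39, 2.39, 3.01, 3.14, 3.14, 3.14].

INTERFACE

Orientations are given as [roll, pitch, yaw] about the fixed x, y, z axes, in that order (R = Rz(yaw) Ry(pitch) Rx(roll)).
In Python, from station import get_state, cams, arm, nets gives the robot as it stands.
- The arm moves only by the shell command python3 -m creep 'ROWS' [FORCE]. ROWS is a JSON object of lists of equal length, an entry for each row: "translation": the shift along the world's x, y, z in mm, a list of three; "spin": the turn about the world's z in rad; "gripper": the opening, from 0 (shut) to 1 (fully open). In form: {"translation": [[dx, dy, dz], ...], "spin": [spin, ...], "gripper": [gripper, ...]}. A call has 1 to 8 rows; each row shifts and turns the commanded pose from where the row before left it; what a row does not reach is not made up. A row lasts 1/10 s, in which the tool goes at most 50 mm and 8.59 degrees, less where a joint would pass 70% of its speed; a pose out of reach is approached as far as the arm can. A call is refused whole if a number of a shift passes 50 or a number of a turn 0.15, either way. A call with a gripper value outside its range is refused whole. The fingers move at their own pace and stop on an object; FORCE is the grip in N (left out, the last holds). Time passes only in rows, so rows that do not move let the fingers close. It gives the time, the measured TCP pose, the force, the opening and the grip force at its end, in the units of the state.
- get_state(): the state, without advancing time (a new reading comes with each control period).
- cams.grab_frame(name): name is "scene" or "top" or "wrist"; returns a dict with "img" (400x640x3 uint8, red, green, blue), "mtx" (3x3 intrinsics, pixels), "R" (3x3) and "t" (3): a world point X has camera coordinates R X + t. Camera axes: x right, y down, z forward; pixel columns grow to the right and rows downward; lengths in m; the calibration is good to about 2 mm. The wrist camera is an equidistant fisheye: a pixel r from the principal point sees the ray r / f radians off the axis. A picture is of the moment at which its call begins. There is no depth.
- arm.job_done(): hands the job in; it is judged then, once.
Trained networks look in the newest picture that a camera, given by its name, has taken for a name from the list of things; names that differ only in an ending like _2 or _b are one class to them, and where a whole thing is asked for, a point or a joint stands for the part that bears it (a point fixed in the world has none). Each returns a list of dicts, best first, with "confidence" (0 to 1); they miss things now and then, are a little off and sometimes report something else, mostly with a low value. They report only what shows in the picture. A call takes as long as a camera call.
- nets.search_frame(camera, label): "centre" ([x, y, z] in m, in world coordinates, good to about 4 mm: the middle of the surface that is visible of it).
- nets.pinpoint(camera, label): "centre" ([x, y, z] in m, in world coordinates, good to about 4 mm: a listed point, or the origin of a listed thing).
The state is a dict: "t": time; "q": joint angles; "qd": joint speeds; "joint_efforts": joint torques, N m; "eef_pos": TCP position; "ee_rot": TCP orientation; "force": force on the tool from outside, world axes, zero at the start; "moment": the same for the moment, N m; "width": finger opening in m; "gripper_force": force on a finger pad.
Only numpy, scipy, OpenCV 4.12 (cv2) and the standard library are available. Lean on these libraries where they do the work, as an engineer would, in place of code of your own. Each camera call takes 0.05 s, during which the arm holds its last target. There are 200 camera calls.

## Working session

There is one attempt and no reset: what is moved stays moved. The work goes in short steps, Python scripts to look and compute and a shell command to move; the robot and the scene stay as the last step left them, time stands still between calls to the robot, and variables do not carry over. Pictures are saved under pics/ and viewed, at most 10 in all, crops included, and the job is handed in when it is done.

```bash
mkdir -p pics; python3 - <<'E'
from station import get_state,cams,arm,nets
import cv2
s=get_state();print(s['t'],s['eef_pos'],s['ee_rot'],s['width'],arm.grasp_offset)
for c in('top','scene'):
    f=cams.grab_frame(c);cv2.imwrite(f'pics/{c}0.png',f['img'][:,:,::-1]);print(c,f['mtx'].tolist(),f['R'].round(4).tolist(),f['t'].round(4).tolist())
    for n in('tin_a','lid_a_top','card','tray','spray','jar','shackle'):
        print(c,n,[(d['centre'],round(d['confidence'],2)) for d in nets.pinpoint(c,n)][:4])
E
```

```text
0.0 [ 0.24628308 -0.6278777   0.20069242] [ 3.13987261e+00 -1.13018370e-04 -2.76789584e+00] 0.08757694914371089 0.0188
top [[495.2701292673509, 0.0, 326.2315950036475], [0.0, 495.2701292673509, 200.991199752055], [0.0, 0.0, 1.0]] [[-0.002, -0.9996, -0.0294], [-0.9897, 0.0061, -0.1433], [0.1434, 0.0288, -0.9892]] [-0.0076, 0.5421, 0.9739]
top tin_a [([0.4743, -0.0221, 0.0276], 0.77), ([0.5991, 0.0801, 0.0061], 0.74)]
top lid_a_top [([0.6268, -0.0882, 0.1103], 0.76), ([0.6025, 0.0762, 0.1131], 0.2)]
top card [([0.6146, -0.0075, 0.0043], 0.93)]
top tray [([0.6133, -0.009, -0.0016], 0.86)]
top spray [([0.5818, 0.1999, 0.0007], 0.85)]
top jar [([0.6272, -0.0908, 0.1089], 0.74), ([0.6312, -0.2309, 0.0031], 0.6), ([0.6287, -0.0935, 0.0056], 0.35)]
top shackle [([0.4281, -0.3007, -0.0014], 0.81)]
scene [[414.94088895542427, 0.0, 318.32321955289314], [0.0, 414.94088895542427, 194.99611042798878], [0.0, 0.0, 1.0]] [[0.1144, 0.9934, -0.0001], [0.8547, -0.0985, -0.5097], [-0.5063, 0.0582, -0.8604]] [-0.0394, -0.4294, 1.2167]
scene tin_a [([0.5973, 0.0737, 0.0101], 0.96), ([0.6346, -0.0879, 0.0043], 0.84), ([0.4705, -0.026, 0.0237], 0.74)]
scene lid_a_top [([0.6283, -0.0854, 0.1053], 0.87)]
scene card [([0.6112, -0.0097, 0.0063], 0.89)]
scene tray [([0.6149, -0.0062, -0.0025], 0.9)]
scene spray [([0.5755, 0.1994, 0.0015], 0.89), ([0.4699, -0.0228, 0.0219], 0.2)]
scene jar [([0.6339, -0.2317, -0.0039], 0.89)]
scene shackle [([0.4284, -0.2972, 0.0], 0.6)]
```

View pics/top0.png

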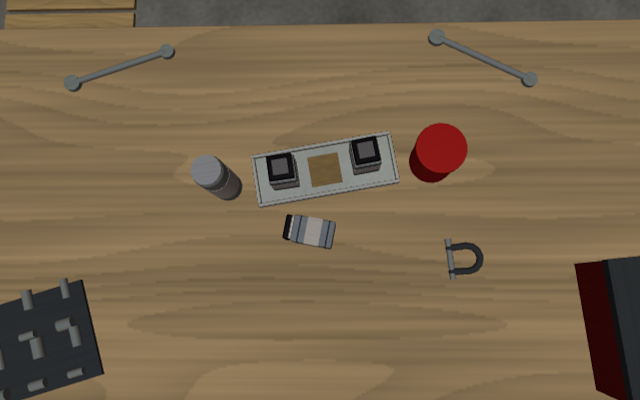

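View pics/scene0.png

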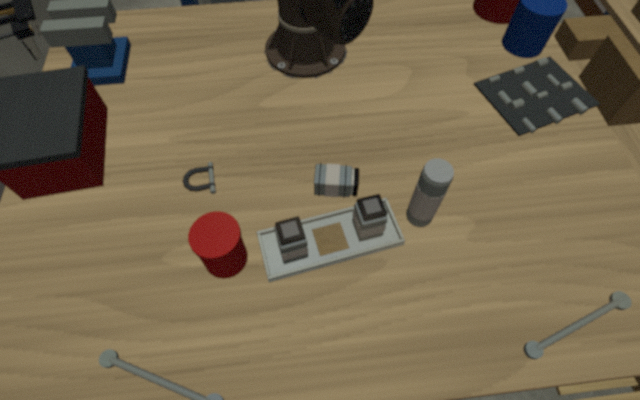

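The top view shows the tray at about (252–398, 132–207). Tins stand at (282,168) and (366,152), with the card at (325,170). The fallen tin lies at (310,231) with its lid at the left end, and the shackle is at (463,260). The scene view agrees. I'll zoom in to measure the edges.

```bash
python3 - <<'E'
import cv2
i=cv2.imread('pics/top0.png')[122:257,245:405];cv2.imwrite('pics/topz.png',cv2.resize(i,None,fx=4,fy=4,interpolation=cv2.INTER_CUBIC))
E
```

```text
(no output)
```

View pics/topz.png

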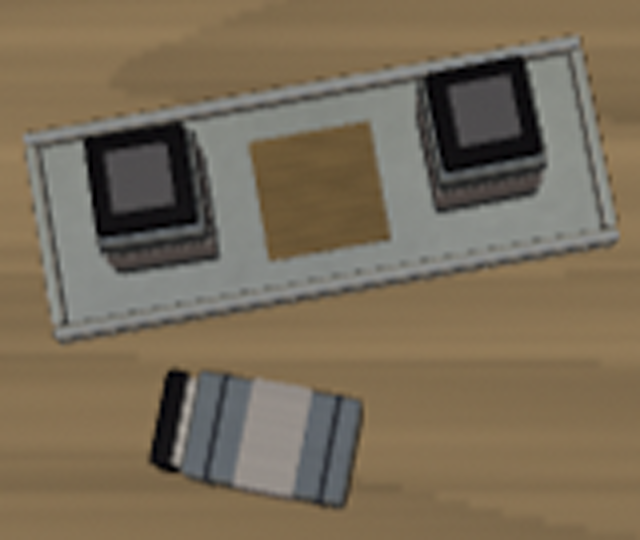

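The zoomed crop has these corners, in crop pixels:
- **Tray:** (26,135), (578,38), (617,238), (58,342).
- **Card:** (249,143), (371,122), (390,239), (269,262).
- **Upper face of the fallen tin:** (200,371), (362,400), (342,507), (182,472).
- **Lid centres:** about (142,180) and (485,113).

```bash
cat > h.py <<'E'
import numpy as np
from station import cams
def ray(f,uv,z):
    K,R,t=(np.array(f[k]) for k in('mtx','R','t'))
    d=R.T@np.linalg.solve(K,[*uv,1]);c=-R.T@t
    return c+d*(z-c[2])/d[2]
E
python3 - <<'E'
from h import *
f=cams.grab_frame('top')
P={'tray':(.022,[(26,135),(578,38),(617,238),(58,342)]),'card':(.008,[(249,143),(371,122),(390,239),(269,262)]),
'tinc':(.054,[(200,371),(362,400),(342,507),(182,472)]),'lida':(.111,[(86,138),(183,121),(200,229),(99,240)]),'lidb':(.111,[(426,75),(523,58),(546,158),(442,174)])}
for n,(z,p) in P.items():
    X=np.array([ray(f,(244.6+u/4,121.6+v/4),z)[:2] for u,v in p])
    e=np.roll(X,-1,0)-X
    print(n,'c',X.mean(0).round(4),'len',np.linalg.norm(e,axis=1).round(4),'ang',np.degrees(np.arctan2(e[:,1],e[:,0])).round(1))
    if n=='tinc':print(X.round(4))
E
```

```text
tray c [ 0.6135 -0.0058] len [0.2965 0.1091 0.2961 0.1122] ang [ -80.3 -170.5  100.3    9.7]
card c [ 0.6145 -0.0054] len [0.0662 0.0643 0.0652 0.0655] ang [ -80.5 -171.3  100.5    9.5]
tinc c [0.4796 0.0174] len [0.0827 0.0543 0.0817 0.0514] ang [-100.5  169.2   77.5   -9.7]
[[ 0.5131  0.0534]
 [ 0.4981 -0.028 ]
 [ 0.4448 -0.0178]
 [ 0.4625  0.062 ]]
lida c [0.5981 0.0767] len [0.0475 0.0537 0.0487 0.0506] ang [ -80.3 -170.8   95.9    8. ]
lidb c [ 0.629  -0.0879] len [0.0475 0.0504 0.0503 0.0493] ang [ -80.3 -168.4   98.5    8.4]
```

Sizes check out, so the measurements are trustworthy:
- **Tray:** yaw 9.7°.
- **Card:** at (0.6145, -0.006).
- **Fallen tin:** axis at 79°, base centre at (0.4715, -0.023). I'll grasp it near the lid at (0.485, 0.0445).

First I rise, because a tall box sits near the start pose, then travel.

```bash
python3 -m creep '{"translation":[[0,0,50],[0,0,50],[0,0,50],[0,0,40],[15,42,0],[15,42,0],[15,42,0],[15,42,0]],"spin":[0,0,0,0,0.063,0.063,0.063,0.063],"gripper":[1,1,1,1,1,1,1,1]}' 5
python3 -m creep '{"translation":[[15,42,0],[15,42,0],[15,42,0],[15,42,0],[15,42,0],[15,42,0],[15,42,0],[15,42,0]],"spin":[0.063,0.063,0.063,0.063,0.063,0.063,0.063,0.063],"gripper":[1,1,1,1,1,1,1,1]}'
```

```text
t: 1.65
eef_pos: [0.3066, -0.4588, 0.3917]
ee_rot: [-3.141, 0.0, -2.514]
force: [0.9, 0.2, 0.5]
width: 0.0873
gripper_force: 0.0
t: 2.45
eef_pos: [0.4265, -0.1226, 0.3922]
ee_rot: [-3.14, 0.001, -2.009]
force: [1.2, -0.4, 0.4]
width: 0.0877
gripper_force: 0.0
```

```bash
python3 -m creep '{"translation":[[14.5,42,0],[14.5,42,0],[14.5,42,0],[14.5,42,0],[0,0,-50],[0,0,-50],[0,0,-50],[0,0,-50]],"spin":[0.062,0.062,0.062,0.062,0,0,0,0],"gripper":[1,1,1,1,1,1,1,1]}'
python3 - <<'E'
from station import cams,nets
import cv2
f=cams.grab_frame('wrist');cv2.imwrite('pics/w0.png',f['img'][:,:,::-1])
for n in('tin_c','lid_c_top'):
  for g in (nets.pinpoint,nets.search_frame):print(n,[(d['centre'],round(d['confidence'],2)) for d in g('wrist',n)][:3])
E
```

```text
t: 3.25
eef_pos: [0.4842, 0.0438, 0.1903]
ee_rot: [-3.141, 0.001, -1.763]
force: [0.2, 0.6, -0.5]
width: 0.0872
gripper_force: 0.0
tin_c [([0.596, 0.0756, 0.008], 0.81), ([0.4733, -0.0215, 0.0276], 0.78), ([0.6303, -0.0895, 0.0055], 0.69)]
tin_c [([0.5815, 0.0562, 0.0845], 0.84), ([0.4785, 0.023, 0.0561], 0.78), ([0.6101, -0.0852, 0.1022], 0.7)]
lid_c_top []
lid_c_top [([0.4917, 0.0705, 0.0512], 0.91)]
```

View pics/w0.png

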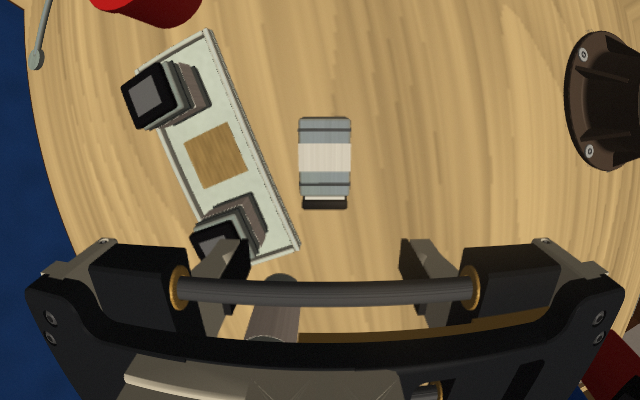

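The tin is aligned with the tool: it lies upright in the wrist picture, columns 298–351, between the fingers. A grasp at the lid end would put the gripper body into the left standing tin. So I'll first take it at the base end, slide it 40 mm towards the robot, and then regrip near the lid.

```bash
python3 -m creep '{"translation":[[-8,-42,0],[0,0,-50],[0,0,-50],[0,0,-50],[0,0,-30],[0,0,0],[0,0,0],[0,0,0]],"spin":[0,0,0,0,0,0,0,0],"gripper":[1,1,1,1,1,1,0,0]}' 15
python3 -m creep '{"translation":[[0,0,0],[0,0,0],[0,0,0],[0,0,0]],"spin":[0,0,0,0],"gripper":[0,0,0,0]}'
```

```text
t: 4.3
eef_pos: [0.4792, 0.0026, 0.0145]
ee_rot: [-3.137, 0.003, -1.763]
force: [0.8, -0.4, 0.5]
width: 0.077
gripper_force: 0.0
t: 4.7
eef_pos: [0.477, 0.0018, 0.0126]
ee_rot: [-3.14, 0.001, -1.763]
force: [-2.0, 1.0, 8.0]
width: 0.0535
gripper_force: 15.0
```

```bash
python3 -m creep '{"translation":[[-8,-6,1],[-8,-6,0],[-8,-6,0],[-8,-6,0],[-8,-6,0],[0,0,-1],[0,0,0],[0,0,0]],"spin":[0,0,0,0,0,0,0,0],"gripper":[0,0,0,0,0,0,0,0.8]}'
python3 -m creep '{"translation":[[0,0,0],[0,0,0],[0,0,0],[0,0,45],[0,0,45]],"spin":[0,0,0,0,0],"gripper":[0.85,0.85,0.85,1,1]}'
python3 - <<'E'
from station import cams,nets
import cv2
f=cams.grab_frame('wrist');cv2.imwrite('pics/w1.png',f['img'][:,:,::-1])
for c in('wrist','scene','top'):
  cams.grab_frame(c)
  for n in('tin_c','lid_c_top'):
    for g in (nets.pinpoint,nets.search_frame):print(c,n,g.__name__,[d['centre'] for d in g(c,n) if d['centre'][0]<.53])
E
```

```text
t: 5.5
eef_pos: [0.4356, -0.029, 0.0119]
ee_rot: [3.141, -0.0, -1.764]
force: [0.4, 1.0, 0.2]
width: 0.0573
gripper_force: 0.0
t: 6.0
eef_pos: [0.4352, -0.0289, 0.1017]
ee_rot: [3.138, -0.002, -1.764]
force: [1.9, 0.7, 0.3]
width: 0.0843
gripper_force: 0.0
wrist tin_c call [[0.4298, -0.052, 0.0285]]
wrist tin_c call [[0.4504, 0.0334, 0.0485], [0.4353, -0.0152, 0.0541]]
wrist lid_c_top call []
wrist lid_c_top call [[0.4484, 0.0394, 0.0539]]
scene tin_c call [[0.4289, -0.0571, 0.0245]]
scene tin_c call [[0.4542, -0.0024, 0.0489]]
scene lid_c_top call [[0.4451, 0.0409, 0.0269]]
scene lid_c_top call [[0.4598, 0.0316, 0.0489]]
top tin_c call []
top tin_c call []
top lid_c_top call []
top lid_c_top call []
```

View pics/w1.png

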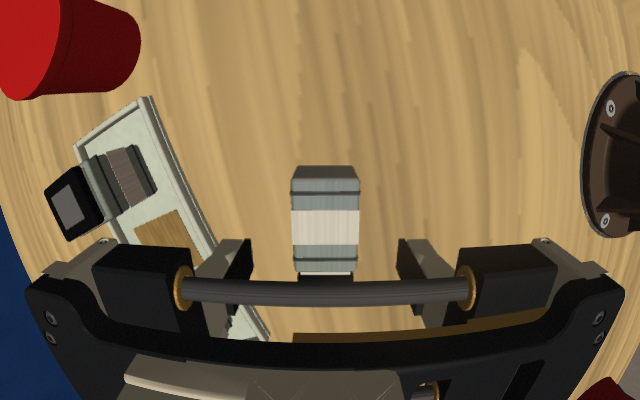

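The slide went as planned: the base is at (0.430, -0.054), and the wrist picture shows the tin still square between the fingers, columns 291–360. Next I move up to the lid end and grip lightly.

```bash
python3 -m creep '{"translation":[[8,43,0],[0,0,-40],[0,0,-40],[0,0,-13],[0,0,0],[0,0,0],[0,0,0],[0,0,0]],"spin":[0,0,0,0,0,0,0,0],"gripper":[1,1,1,1,0.6,0,0,0]}' 5
python3 -m creep '{"translation":[[0,0,0],[0,0,0]],"spin":[0,0],"gripper":[0,0]}'
```

```text
t: 7.6
eef_pos: [0.4453, 0.015, 0.0098]
ee_rot: [-3.14, 0.001, -1.764]
force: [-0.4, 0.8, 0.5]
width: 0.0609
gripper_force: 0.0
t: 7.8
eef_pos: [0.4448, 0.0148, 0.0095]
ee_rot: [-3.141, 0.001, -1.764]
force: [-2.7, 2.1, 7.1]
width: 0.0542
gripper_force: 5.0
```

```bash
python3 -m creep '{"translation":[[-1.3,-6.5,14],[-1.7,-8.8,12],[-2.1,-10.8,10],[-2.4,-12.5,7.5],[-2.6,-13.6,4.5],[-2.8,-14.2,1.7],[-2.8,-14.1,-1],[-2.7,-13.7,-3]],"spin":[0,0,0,0,0,0,0,0],"gripper":[0,0,0,0,0,0,0,0]}' 
python3 -m creep '{"translation":[[0,0,0],[0,0,0]],"spin":[0,0],"gripper":[0,0]}'
python3 - <<'E'
from station import cams,nets
import cv2
f=cams.grab_frame('scene');cv2.imwrite('pics/s1.png',cv2.resize(f['img'][100:250,230:430,::-1],None,fx=4,fy=4,interpolation=cv2.INTER_CUBIC))
print([d['centre'] for d in nets.pinpoint('scene','tin_c')],[d['centre'] for d in nets.pinpoint('scene','lid_c_top')])
E
```

```text
t: 8.6
eef_pos: [0.4256, -0.0809, 0.0544]
ee_rot: [-3.141, 0.0, -1.764]
force: [-0.2, 0.2, -2.7]
width: 0.054
gripper_force: 5.0
t: 8.8
eef_pos: [0.4257, -0.0802, 0.0542]
ee_rot: [3.141, -0.0, -1.765]
force: [-0.1, 0.6, -3.2]
width: 0.0542
gripper_force: 5.0
[[0.6333, -0.0882, 0.0049], [0.597, 0.0746, 0.0065], [0.4143, -0.147, 0.0482]] [[0.4274, -0.0508, 0.0807]]
```

View pics/s1.png

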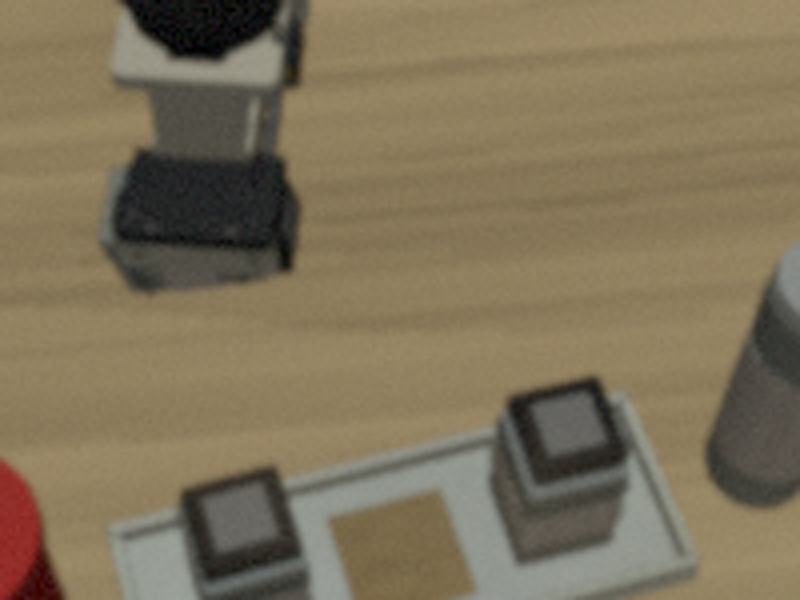

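The scene crop shows the tin still held and only tilted about 20°. The wrist carries its weight (3.2 N), so friction at the pads is holding it. I'll ease the grip so gravity can swing the base down.

```bash
python3 -m creep '{"translation":[[0,0,0],[0,0,0],[0,0,0]],"spin":[0,0,0],"gripper":[0,0,0]}' 4
cat > look.py <<'E'
from station import cams,nets
import sys,numpy as np
for c in sys.argv[1:]:
  cams.grab_frame(c)
  for n in('tin_c','lid_c_top'):print(c,n,[np.round(d['centre'],4).tolist() for d in nets.pinpoint(c,n)])
E
python3 look.py scene
python3 -m creep '{"translation":[[0,0,0],[0,0,0],[0,0,0]],"spin":[0,0,0],"gripper":[0,0,0]}' 3
python3 look.py scene
```

```text
t: 9.25
eef_pos: [0.4261, -0.0793, 0.0544]
ee_rot: [-3.142, 0.0, -1.763]
force: [0.2, 0.6, -2.6]
width: 0.0541
gripper_force: 4.0
scene tin_c [[0.6354, -0.0888, 0.0076], [0.4137, -0.1393, 0.0442]]
scene lid_c_top [[0.4296, -0.0496, 0.0818]]
t: 9.7
eef_pos: [0.4261, -0.0796, 0.0544]
ee_rot: [-3.142, 0.0, -1.764]
force: [1.0, 0.3, -2.2]
width: 0.054
gripper_force: 3.0
scene tin_c [[0.5995, 0.0752, 0.0091], [0.6351, -0.0914, 0.0062], [0.4166, -0.1204, 0.0212]]
scene lid_c_top [[0.4327, -0.0478, 0.0905], [0.5762, 0.1972, -0.0]]
```

It is rotating, now about 50°.

```bash
python3 -m creep '{"translation":[[0,0,2],[0,0,2],[0,0,0],[0,0,0],[0,0,0],[0,0,0]],"spin":[0,0,0,0,0,0],"gripper":[0,0,0,0,0,0]}'
python3 look.py scene
python3 -m creep '{"translation":[[0,0,2],[0,0,0],[0,0,0],[0,0,0],[0,0,0],[0,0,0]],"spin":[0,0,0,0,0,0],"gripper":[0,0,0,0,0,0]}'
python3 look.py scene
```

```text
t: 10.45
eef_pos: [0.426, -0.0796, 0.0583]
ee_rot: [3.142, -0.0, -1.764]
force: [-0.6, 0.3, -2.6]
width: 0.0537
gripper_force: 3.0
scene tin_c [[0.4137, -0.1194, 0.029], [0.6312, -0.0879, 0.0059], [0.5983, 0.074, 0.008]]
scene lid_c_top [[0.4297, -0.0534, 0.0963]]
t: 11.2
eef_pos: [0.4261, -0.0796, 0.0604]
ee_rot: [3.142, -0.0, -1.764]
force: [0.4, -0.6, -2.5]
width: 0.0542
gripper_force: 3.0
scene tin_c [[0.6356, -0.0891, 0.0053], [0.4188, -0.1188, 0.0282], [0.5961, 0.0729, 0.0086]]
scene lid_c_top [[0.4304, -0.049, 0.0973]]
```

It has stalled near 51°. I'll set the lower base edge on the bench and drag in an arc over it.

```bash
python3 -m creep '{"translation":[[0,0,-4],[0,0,-4],[0,0,-1],[0,0,0]],"spin":[0,0,0,0],"gripper":[0,0,0,0]}'
python3 -m creep '{"translation":[[-1.2,-6.1,1],[-1.2,-6.1,1],[-1.2,-6.1,0.5],[-1.2,-6.1,0]],"spin":[0,0,0,0],"gripper":[0,0,0,0]}'
python3 look.py scene
```

```text
t: 11.75
eef_pos: [0.4257, -0.0797, 0.051]
ee_rot: [3.141, -0.0, -1.764]
force: [0.0, 0.3, -2.7]
width: 0.0541
gripper_force: 3.0
t: 12.15
eef_pos: [0.4212, -0.1046, 0.0541]
ee_rot: [-3.141, 0.0, -1.764]
force: [0.4, -0.1, -3.1]
width: 0.054
gripper_force: 3.0
scene tin_c [[0.5952, 0.0755, 0.0083], [0.6324, -0.0905, 0.0068], [0.4113, -0.1434, 0.0218]]
scene lid_c_top [[0.4244, -0.0749, 0.0905]]
```

```bash
python3 -m creep '{"translation":[[0,0,-3],[0,0,-2],[0,0,0]],"spin":[0,0,0],"gripper":[0,0,0]}'
python3 -m creep '{"translation":[[0,0,-1.5],[0,0,0]],"spin":[0,0],"gripper":[0,0]}'
```

```text
t: 12.6
eef_pos: [0.4217, -0.1037, 0.0489]
ee_rot: [-3.141, 0.0, -1.763]
force: [0.8, 0.3, -0.0]
width: 0.054
gripper_force: 3.0
t: 12.8
eef_pos: [0.4217, -0.1037, 0.0475]
ee_rot: [-3.141, 0.0, -1.763]
force: [0.7, 1.0, 3.0]
width: 0.0542
gripper_force: 3.0
```

Contact made. Now the arc.

```bash
python3 -m creep '{"translation":[[-1.2,-6.1,2.5],[-1.2,-6.1,1],[-1.2,-6.1,0.6],[-1.2,-6.1,0]],"spin":[0,0,0,0],"gripper":[0,0,0,0]}'
python3 look.py scene
python3 -m creep '{"translation":[[-1.2,-6.1,0],[-1.2,-6.1,-0.5],[-1.2,-6.1,-0.5],[0,0,0]],"spin":[0,0,0,0],"gripper":[0,0,0,0]}'
python3 look.py scene
```

```text
t: 13.2
eef_pos: [0.416, -0.1291, 0.0514]
ee_rot: [3.141, -0.0, -1.764]
force: [-0.1, 0.0, -2.0]
width: 0.0538
gripper_force: 3.0
scene tin_c [[0.5965, 0.0754, 0.0077], [0.6329, -0.0887, 0.0073], [0.4067, -0.1686, 0.0214]]
scene lid_c_top [[0.4221, -0.0964, 0.093]]
t: 13.75
eef_pos: [0.4125, -0.1473, 0.0503]
ee_rot: [3.141, -0.0, -1.765]
force: [0.8, -0.3, -2.1]
width: 0.054
gripper_force: 3.0
scene tin_c [[0.4014, -0.1822, 0.0194], [0.5977, 0.075, 0.0105], [0.6334, -0.0901, 0.0028], [0.6307, -0.2321, -0.0019]]
scene lid_c_top [[0.4183, -0.1146, 0.0923]]
```

Light dragging rights it only slowly. Sudden stops of a movement towards the lid side, and sudden starts away from it, swing the base under the pads. Gravity stops it swinging back, so I'll use that close to the bench.

```bash
python3 -m creep '{"translation":[[2,8,5],[4,20,3],[8,40,0],[0,0,0],[-6,-30,5],[-4,-20,0],[-2,-8,0],[0,0,0]],"spin":[0,0,0,0,0,0,0,0],"gripper":[0,0,0,0,0,0,0,0]}'
python3 look.py scene
```

```text
t: 14.7
eef_pos: [0.4146, -0.1371, 0.0636]
ee_rot: [3.142, 0.0, -1.765]
force: [-0.0, 0.4, -2.3]
width: 0.0541
gripper_force: 3.0
scene tin_c [[0.5964, 0.0741, 0.0099], [0.6331, -0.0888, 0.0038], [0.4042, -0.1804, 0.0249], [0.6328, -0.2353, -0.0012]]
scene lid_c_top [[0.4173, -0.1011, 0.0927]]
```

Swinging isn't reliable either. I'll lay it back down and take it by the lid, where the lever to its centre of mass is twice as long.

```bash
python3 -m creep '{"translation":[[0,0,-10],[1,5,-5],[1,5,-6],[1,6,-7],[1,6,-7],[1,6,-7],[1,5,-7],[1,3,-5]],"spin":[0,0,0,0,0,0,0,0],"gripper":[0,0,0,0,0,0,0,0]}'
python3 -m creep '{"translation":[[0,0,0],[0,0,0],[0,0,0],[0,0,0],[0,0,0],[0,0,45],[0,0,45]],"spin":[0,0,0,0,0,0,0],"gripper":[0.7,0.8,0.9,1,1,1,1]}'
python3 look.py scene wrist
python3 - <<'E'
from station import cams
import cv2
f=cams.grab_frame('wrist');cv2.imwrite('pics/w2.png',f['img'][:,:,::-1])
E
```

```text
t: 15.65
eef_pos: [0.4203, -0.1007, 0.0084]
ee_rot: [3.139, -0.001, -1.764]
force: [-2.1, -1.2, 4.2]
width: 0.0538
gripper_force: 3.0
t: 16.35
eef_pos: [0.4206, -0.101, 0.0998]
ee_rot: [3.138, -0.002, -1.764]
force: [2.2, 1.2, -0.3]
width: 0.0874
gripper_force: 0.0
scene tin_c [[0.5991, 0.0762, 0.0074], [0.4053, -0.1661, 0.0274], [0.614, -0.0045, -0.0004]]
scene lid_c_top [[0.4248, -0.0682, 0.0281]]
wrist tin_c [[0.4073, -0.1651, 0.0268], [0.5969, 0.0752, 0.0084]]
wrist lid_c_top [[0.4318, -0.0635, 0.0306], [0.5971, 0.0729, 0.0098]]
```

View pics/w2.png

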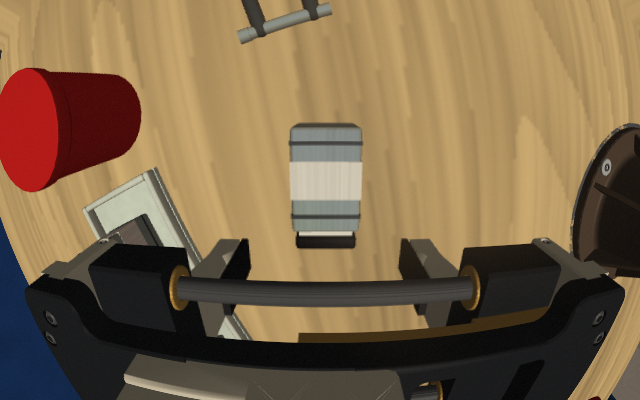

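The tin is flat and square again: base at (0.4065, -0.165), lid end at wrist pixel (326,240). I'll grip the lid now.

```bash
python3 -m creep '{"translation":[[6.5,33.5,0],[0,0,-45],[0,0,-45],[0,0,0],[0,0,0],[0,0,0],[0,0,0],[0,0,0]],"spin":[0,0,0,0,0,0,0,0],"gripper":[1,1,1,0.5,0,0,0,0]}' 3.5
python3 -m creep '{"translation":[[0,0,0],[-1.4,-7.1,19],[-2,-10.5,17.2],[-2.7,-13.6,14.8],[0,0,0],[0,0,0]],"spin":[0,0,0,0,0,0],"gripper":[0,0,0,0,0,0]}'
python3 look.py scene
```

```text
t: 17.5
eef_pos: [0.4294, -0.067, 0.0109]
ee_rot: [-3.139, 0.001, -1.764]
force: [-1.4, 0.8, 0.6]
width: 0.0533
gripper_force: 0.6
t: 18.1
eef_pos: [0.4233, -0.098, 0.0612]
ee_rot: [-3.139, 0.001, -1.765]
force: [-0.4, 3.2, 4.5]
width: 0.0501
gripper_force: 3.5
scene tin_c [[0.5949, 0.076, 0.0087], [0.4091, -0.17, 0.0189], [0.6356, -0.088, 0.0062]]
scene lid_c_top [[0.4085, -0.1677, 0.0217]]
```

Tracking well at about 40° with the edge on the bench. Continuing the arc.

```bash
python3 -m creep '{"translation":[[-3.2,-16.3,12.5],[-3.5,-18.2,9],[0,0,0]],"spin":[0,0,0],"gripper":[0,0,0]}'
python3 look.py scene
python3 -m creep '{"translation":[[-3.8,-19.4,5.5],[-3.9,-19.9,1.5],[0,0,0]],"spin":[0,0,0],"gripper":[0,0,0]}'
python3 look.py scene
```

```text
t: 18.55
eef_pos: [0.4146, -0.1337, 0.0816]
ee_rot: [3.14, -0.001, -1.765]
force: [0.4, -0.1, -3.3]
width: 0.0501
gripper_force: 3.5
scene tin_c [[0.4085, -0.1485, 0.0082], [0.5964, 0.0766, 0.0093], [0.6335, -0.0868, 0.0065]]
scene lid_c_top [[0.4134, -0.1237, 0.108]]
t: 19.0
eef_pos: [0.4071, -0.1728, 0.0882]
ee_rot: [3.14, -0.0, -1.764]
force: [0.3, -0.8, -3.9]
width: 0.05
gripper_force: 3.5
scene tin_c [[0.5992, 0.0754, 0.0102], [0.4018, -0.1912, 0.0138], [0.6331, -0.0887, 0.0098]]
scene lid_c_top [[0.4073, -0.1628, 0.1122], [0.6296, -0.0871, 0.1032]]
```

It hangs nearly vertical now, about 80°. I'll set it down on its base.

```bash
python3 -m creep '{"translation":[[0,0,-4],[0,0,-3],[0,0,-2],[0,0,0]],"spin":[0,0,0,0],"gripper":[0,0,0,0]}'
python3 look.py scene
```

```text
t: 19.55
eef_pos: [0.4079, -0.1721, 0.0799]
ee_rot: [3.141, -0.0, -1.763]
force: [-0.9, -0.4, -0.3]
width: 0.0496
gripper_force: 3.5
scene tin_c [[0.4018, -0.1898, 0.0041], [0.6316, -0.0902, 0.0059], [0.5969, 0.075, 0.0095]]
scene lid_c_top [[0.4078, -0.159, 0.1045]]
```

```bash
python3 -m creep '{"translation":[[-1,-5,0],[-1,-5,-0.5],[0,0,-1],[0,0,0]],"spin":[0,0,0,0],"gripper":[0,0,0,0]}'
python3 - <<'E'
from h import *
from station import nets
import cv2
f=cams.grab_frame('top');cv2.imwrite('pics/t2.png',cv2.resize(f['img'][150:300,330:490,::-1],None,fx=3,fy=3,interpolation=cv2.INTER_CUBIC))
g=cams.grab_frame('scene');cv2.imwrite('pics/a.png',cv2.resize(g['img'][60:210,190:350,::-1],None,fx=3,fy=3,interpolation=cv2.INTER_CUBIC))
a=cv2.hconcat([cv2.resize(cv2.imread('pics/t2.png'),(400,375)),cv2.resize(cv2.imread('pics/a.png'),(400,375))]);cv2.imwrite('pics/both.png',a)
E
python3 look.py scene
```

```text
t: 20.1
eef_pos: [0.4061, -0.1827, 0.0788]
ee_rot: [-3.141, -0.0, -1.764]
force: [-0.6, -0.6, 4.5]
width: 0.0499
gripper_force: 3.5
scene tin_c [[0.6326, -0.0876, 0.0071], [0.5971, 0.0762, 0.0103], [0.4014, -0.1986, 0.0026]]
scene lid_c_top [[0.4069, -0.1721, 0.104]]
```

View pics/both.png

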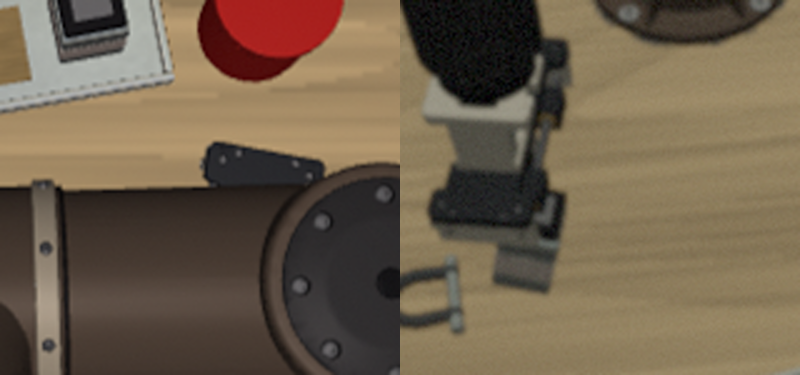

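The scene half shows the tin on its base but leaning slightly, and the shackle at about (435,290) is clear. The lean is well inside its tipping angle, so I'll nudge it a little more and release.

```bash
python3 -m creep '{"translation":[[-1,-6,0],[-1,-4,0],[0,0,0],[0,0,0],[0,0,0],[0,0,0],[0,0,0],[0,0,0]],"spin":[0,0,0,0,0,0,0,0],"gripper":[0,0,0,0.6,0.7,0.8,1,1]}'
python3 -m creep '{"translation":[[0,0,50],[0,0,50],[0,0,30]],"spin":[0,0,0],"gripper":[1,1,1]}'
python3 look.py scene wrist
python3 - <<'E'
from station import cams
import cv2
f=cams.grab_frame('wrist');cv2.imwrite('pics/w3.png',f['img'][:,:,::-1])
E
```

```text
t: 21.15
eef_pos: [0.4039, -0.1921, 0.0785]
ee_rot: [-3.141, 0.0, -1.764]
force: [-0.4, 0.6, 0.3]
width: 0.0792
gripper_force: 0.0
t: 21.45
eef_pos: [0.405, -0.1925, 0.2122]
ee_rot: [-3.138, -0.0, -1.763]
force: [0.5, 0.6, -0.4]
width: 0.088
gripper_force: 0.0
scene tin_c [[0.5944, 0.0763, 0.0084], [0.4007, -0.1983, -0.0009], [0.635, -0.0861, 0.0055]]
scene lid_c_top [[0.398, -0.2017, 0.0981], [0.6126, -0.0032, -0.0002]]
wrist tin_c [[0.6298, -0.0871, 0.0046], [0.4004, -0.1987, -0.0001], [0.5961, 0.0777, 0.0096]]
wrist lid_c_top [[0.4038, -0.1942, 0.1036], [0.5965, 0.0762, 0.0073]]
```

View pics/w3.png

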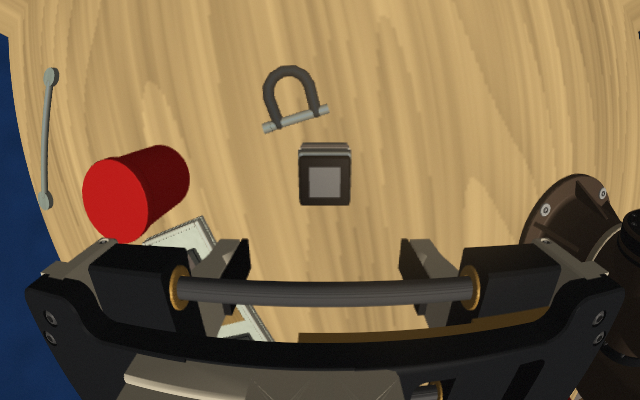

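The tin now stands at (0.402, -0.199) with its lid at wrist pixel (325,180), and the shackle is undisturbed. Next I grip it firmly on the body.

```bash
python3 -m creep '{"translation":[[-2,-6,0],[0,0,-50],[0,0,-50],[0,0,-50],[0,0,-11],[0,0,0],[0,0,0],[0,0,0]],"spin":[0,0,0,0,0,0,0,0],"gripper":[1,1,1,1,1,0.5,0,0]}' 20
python3 -m creep '{"translation":[[0,0,0],[0,0,0],[0,0,40],[0,0,45],[0,0,45],[0,0,0]],"spin":[0,0,0,0,0,0],"gripper":[0,0,0,0,0,0]}'
```

```text
t: 22.6
eef_pos: [0.4037, -0.1984, 0.0495]
ee_rot: [-3.138, 0.0, -1.763]
force: [0.8, 0.1, 0.4]
width: 0.069
gripper_force: 0.0
t: 23.2
eef_pos: [0.4055, -0.1989, 0.1839]
ee_rot: [-3.13, 0.0, -1.763]
force: [0.8, -0.7, -3.2]
width: 0.0536
gripper_force: 20.0
```

```bash
python3 -m creep '{"translation":[[26,24,0],[26,24,0],[26,24,0],[26,24,0],[26,24,0],[26,24,0],[26,24,0],[26,24,0]],"spin":[0.045,0.045,0.045,0.045,0.045,0.045,0.045,0.045],"gripper":[0,0,0,0,0,0,0,0]}'
python3 -m creep '{"translation":[[0,0,0],[0,0,0]],"spin":[0,0],"gripper":[0,0]}'
python3 look.py scene wrist top
```

```text
t: 24.0
eef_pos: [0.6102, -0.005, 0.1767]
ee_rot: [3.141, 0.0, -1.402]
force: [0.0, -0.2, -2.9]
width: 0.0539
gripper_force: 20.0
t: 24.2
eef_pos: [0.6094, -0.0056, 0.1761]
ee_rot: [3.139, 0.0, -1.403]
force: [-0.7, 0.2, -2.6]
width: 0.0536
gripper_force: 20.0
scene tin_c [[0.6331, -0.09, 0.0062], [0.5976, 0.0779, 0.0083], [0.6064, -0.0106, 0.1274]]
scene lid_c_top []
wrist tin_c [[0.6307, -0.0894, 0.0042], [0.6091, -0.0079, 0.1305]]
wrist lid_c_top [[0.6146, -0.0072, 0.2319]]
top tin_c [[0.6005, 0.0806, 0.008], [0.6278, -0.0902, 0.0077], [0.6292, -0.2295, 0.0005], [0.6116, -0.0081, 0.1281]]
top lid_c_top [[0.6092, -0.0092, 0.2309]]
```

```bash
python3 -m creep '{"translation":[[5,1.5,0],[0,0,-35],[0,0,-35],[0,0,-25],[0,0,-10],[0,0,-5],[0,0,-3],[0,0,0]],"spin":[0,0,0,0,0,0,0,0],"gripper":[0,0,0,0,0,0,0,0]}'
python3 -m creep '{"translation":[[0,0,-2],[0,0,0]],"spin":[0,0],"gripper":[0,0]}'
```

```text
t: 25.45
eef_pos: [0.6156, -0.0045, 0.0653]
ee_rot: [-3.14, 0.0, -1.404]
force: [-0.6, -1.0, -1.7]
width: 0.0538
gripper_force: 20.0
t: 25.65
eef_pos: [0.6152, -0.0046, 0.0632]
ee_rot: [-3.14, 0.0, -1.404]
force: [-0.6, 0.2, -2.7]
width: 0.0536
gripper_force: 20.0
```

```bash
python3 look.py scene top; python3 -m creep '{"translation":[[0,0,-2],[0,0,-1],[0,0,0]],"spin":[0,0,0],"gripper":[0,0,0]}'
```

```text
scene tin_c [[0.6313, -0.0915, 0.0061], [0.5958, 0.0773, 0.0098], [0.6165, -0.0091, 0.0099], [0.6122, -0.0049, -0.0017]]
scene lid_c_top [[0.6136, -0.0074, 0.1158]]
top tin_c [[0.6003, 0.079, 0.0085], [0.6277, -0.0917, 0.0047], [0.6189, -0.0086, 0.0138]]
top lid_c_top [[0.6139, -0.0046, 0.1177]]
t: 26.25
eef_pos: [0.6146, -0.0047, 0.0591]
ee_rot: [3.141, -0.0, -1.404]
force: [-0.2, 0.3, -2.9]
width: 0.0536
gripper_force: 20.0
```

```bash
python3 -m creep '{"translation":[[0,0,-1],[0,0,-1],[0,0,0]],"spin":[0,0,0],"gripper":[0,0,0]}'; python3 -m creep '{"translation":[[0,0,-1],[0,0,0]],"spin":[0,0],"gripper":[0,0]}'
```

```text
t: 26.55
eef_pos: [0.6147, -0.0047, 0.0573]
ee_rot: [3.141, 0.0, -1.404]
force: [-0.3, -0.1, -2.6]
width: 0.0538
gripper_force: 20.0
t: 26.75
eef_pos: [0.6148, -0.0047, 0.0563]
ee_rot: [3.141, 0.0, -1.404]
force: [-0.1, 0.8, -2.7]
width: 0.0538
gripper_force: 20.0
```

```bash
python3 -m creep '{"translation":[[0,0,-1.5],[0,0,0]],"spin":[0,0],"gripper":[0,0]}'; python3 -m creep '{"translation":[[0,0,-1],[0,0,0]],"spin":[0,0],"gripper":[0,0]}'
```

```text
t: 26.95
eef_pos: [0.615, -0.005, 0.0558]
ee_rot: [-3.141, -0.001, -1.403]
force: [-2.2, -0.5, 4.8]
width: 0.0532
gripper_force: 20.0
t: 27.15
eef_pos: [0.615, -0.005, 0.0558]
ee_rot: [-3.141, -0.001, -1.403]
force: [-4.8, -1.1, 11.9]
width: 0.0538
gripper_force: 20.0
```

Seated. Release and look.

```bash
python3 -m creep '{"translation":[[0,0,1],[0,0,0],[0,0,0],[0,0,0],[0,0,0],[0,0,50],[0,0,50],[0,0,40]],"spin":[0,0,0,0,0,0,0,0],"gripper":[0,0.7,0.8,0.9,1,1,1,0]}'
python3 look.py scene wrist top
python3 - <<'E'
from station import cams
import cv2
a=[]
for c,(r,q) in {'top':(115,240),'scene':(185,250)}.items():
    f=cams.grab_frame(c);a.append(cv2.resize(f['img'][r:r+100,q:q+160,::-1],None,fx=5,fy=5,interpolation=cv2.INTER_CUBIC)[:, :800])
b=cams.grab_frame('wrist')['img'][:,:,::-1]
cv2.imwrite('pics/w4.png',b);cv2.imwrite('pics/s4.png',a[1]);cv2.imwrite('pics/t4.png',a[0])
E
```

```text
t: 27.95
eef_pos: [0.6154, -0.0047, 0.1978]
ee_rot: [-3.14, -0.0, -1.403]
force: [0.8, 1.1, 0.5]
width: 0.0837
gripper_force: 0.0
scene tin_c [[0.5963, 0.0745, 0.0082], [0.6138, -0.008, 0.0049], [0.6323, -0.0901, 0.0068]]
scene lid_c_top [[0.6107, -0.0086, 0.1101]]
wrist tin_c [[0.5964, 0.0754, 0.0073], [0.6285, -0.0869, 0.0069], [0.6138, -0.0055, 0.0078]]
wrist lid_c_top [[0.6178, -0.0068, 0.109]]
top tin_c [[0.6266, -0.0902, 0.0083], [0.6022, 0.0758, 0.0079]]
top lid_c_top [[0.6149, -0.0044, 0.1116]]
```

View pics/w4.png

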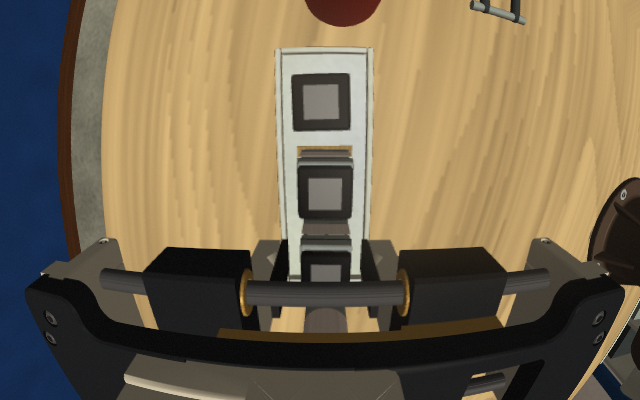

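The wrist picture shows the three tins in line. The middle lid is at (325,192), square in the lane, with a sliver of card at row ~150. My picture allowance is spent, so I'll check centring numerically from the card edge in the wrist frame.

```bash
cat >> h.py <<'E'
def wray(f,u,v,z):
    K,R,t=(np.array(f[k]) for k in('mtx','R','t'))
    x=np.array([u-K[0,2],v-K[1,2]]);r=np.hypot(*x);a=r/K[0,0]
    d=R.T@np.r_[np.sin(a)*x/max(r,1e-9),np.cos(a)];c=-R.T@t
    return c+d*(z-c[2])/d[2]
E
python3 - <<'E'
from h import *
f=cams.grab_frame('wrist');i=f['img']
for v in range(138,168):print(v,i[v,308].tolist(),i[v,325].tolist(),i[v,342].tolist())
for v in(149,152):print(v,[(u,i[v,u].tolist()) for u in list(range(290,304))+list(range(346,360))])
y=np.array([-np.sin(.169),np.cos(.169)]);x=np.array([y[1],-y[0]]);T=np.array([.6145,-.006])
for v in(144,146,148,150,152,154,156):
  p=wray(f,325,v,.008)[:2]-T;print(v,(p@x*1e3).round(1),(p@y*1e3).round(1))
E
```

```text
138 [199, 202, 190] [201, 204, 195] [200, 203, 195]
139 [198, 202, 190] [200, 203, 194] [200, 203, 195]
140 [197, 201, 189] [202, 205, 196] [198, 202, 195]
141 [199, 202, 191] [201, 204, 195] [199, 202, 194]
142 [198, 202, 190] [200, 203, 195] [198, 202, 195]
143 [198, 202, 189] [200, 203, 193] [198, 201, 194]
144 [198, 202, 189] [198, 201, 192] [188, 190, 181]
145 [191, 191, 176] [190, 188, 176] [165, 159, 143]
146 [153, 125, 77] [153, 122, 77] [154, 125, 79]
147 [154, 124, 77] [152, 124, 77] [153, 124, 77]
148 [138, 114, 73] [137, 113, 74] [153, 125, 79]
149 [103, 89, 65] [98, 86, 65] [115, 96, 65]
150 [64, 63, 57] [65, 65, 60] [62, 60, 55]
151 [76, 73, 63] [78, 73, 66] [77, 74, 64]
152 [98, 89, 77] [99, 89, 78] [100, 90, 79]
153 [101, 90, 79] [100, 89, 78] [99, 89, 78]
154 [101, 91, 79] [98, 88, 77] [100, 90, 78]
155 [116, 107, 94] [114, 104, 92] [114, 104, 92]
156 [113, 105, 92] [110, 103, 91] [113, 104, 92]
157 [67, 65, 56] [69, 67, 60] [69, 68, 59]
158 [53, 52, 47] [54, 54, 51] [58, 56, 51]
159 [68, 66, 57] [66, 65, 59] [69, 68, 63]
160 [67, 66, 56] [66, 66, 58] [73, 71, 64]
16
[... 1051 characters left out ...]
[197, 200, 185]), (293, [196, 200, 185]), (294, [196, 200, 186]), (295, [196, 200, 185]), (296, [191, 189, 170]), (297, [175, 160, 123]), (298, [158, 129, 78]), (299, [159, 129, 79]), (300, [134, 112, 77]), (301, [107, 93, 77]), (302, [96, 87, 75]), (303, [95, 84, 74]), (346, [93, 84, 76]), (347, [95, 88, 77]), (348, [93, 87, 77]), (349, [119, 103, 78]), (350, [142, 117, 78]), (351, [161, 139, 102]), (352, [177, 169, 146]), (353, [196, 200, 193]), (354, [196, 200, 192]), (355, [195, 198, 191]), (356, [195, 198, 191]), (357, [197, 202, 193]), (358, [198, 201, 194]), (359, [197, 199, 193])]
144 -1.6 -34.7
146 -1.5 -32.3
148 -1.5 -29.9
150 -1.5 -27.4
152 -1.5 -25.0
154 -1.5 -22.6
156 -1.5 -20.1
```

Centring is within about 1 mm and the tin is square. Now the lids, starting with the middle one.

```bash
python3 -m creep '{"translation":[[-1,-2,0],[0,0,-40],[0,0,-30],[0,0,-8],[0,0,0],[0,0,0],[0,0,0]],"spin":[0,0,0,0,0,0,0],"gripper":[0,0,0,0,0,0,0]}' 10
python3 -m creep '{"translation":[[0,0,-2],[0,0,-2],[0,0,-2],[0,0,-2],[0,0,0]],"spin":[0,0,0,0,0],"gripper":[0,0,0,0,0]}'
```

```text
t: 29.3
eef_pos: [0.615, -0.0065, 0.1188]
ee_rot: [-3.139, -0.0, -1.404]
force: [0.9, 0.9, 0.1]
width: 0.0004
gripper_force: 0.0
t: 29.8
eef_pos: [0.6136, -0.0067, 0.1086]
ee_rot: [3.141, -0.0, -1.404]
force: [-1.0, -0.4, 0.4]
width: 0.0004
gripper_force: 0.0
```

```bash
python3 -m creep '{"translation":[[0,0,-1.5],[0,0,-1.5],[0,0,0]],"spin":[0,0,0],"gripper":[0,0,0]}'
python3 -m creep '{"translation":[[0,0,-1.5],[0,0,-1],[0,0,0]],"spin":[0,0,0],"gripper":[0,0,0]}'
```

```text
t: 30.1
eef_pos: [0.6137, -0.0067, 0.1056]
ee_rot: [3.141, 0.0, -1.404]
force: [0.2, 0.1, 0.3]
width: 0.0005
gripper_force: 0.0
t: 30.4
eef_pos: [0.6137, -0.0067, 0.1033]
ee_rot: [3.141, -0.0, -1.404]
force: [0.3, 0.3, -0.4]
width: 0.0009
gripper_force: 0.0
```

```bash
python3 -m creep '{"translation":[[0,0,-1],[0,0,0]],"spin":[0,0],"gripper":[0,0]}'
python3 -m creep '{"translation":[[0,0,-1],[0,0,0]],"spin":[0,0],"gripper":[0,0]}'
```

```text
t: 30.6
eef_pos: [0.6138, -0.0067, 0.1023]
ee_rot: [3.141, -0.0, -1.404]
force: [0.2, 0.8, -0.4]
width: 0.0005
gripper_force: 0.0
t: 30.8
eef_pos: [0.6138, -0.0067, 0.1013]
ee_rot: [3.141, 0.0, -1.404]
force: [0.0, -0.7, 0.3]
width: 0.0003
gripper_force: 0.0
```

```bash
python3 look.py wrist scene; python3 -m creep '{"translation":[[0,0,-1],[0,0,0]],"spin":[0,0],"gripper":[0,0]}'
python3 -m creep '{"translation":[[0,0,-1],[0,0,0]],"spin":[0,0],"gripper":[0,0]}'
```

```text
wrist tin_c [[0.6141, -0.0057, 0.0086], [0.6278, -0.0873, 0.0018]]
wrist lid_c_top [[0.616, -0.0048, 0.1087]]
scene tin_c [[0.6124, -0.008, 0.0037], [0.5989, 0.074, 0.0034], [0.6345, -0.0883, 0.0049]]
scene lid_c_top [[0.6128, -0.0095, 0.1075]]
t: 31.3
eef_pos: [0.6137, -0.0067, 0.1003]
ee_rot: [3.141, 0.0, -1.404]
force: [0.1, -0.9, 0.6]
width: 0.0007
gripper_force: 0.0
t: 31.5
eef_pos: [0.6138, -0.0067, 0.0993]
ee_rot: [3.141, -0.0, -1.404]
force: [0.2, 0.2, 0.3]
width: 0.0007
gripper_force: 0.0
```

```bash
python3 -m creep '{"translation":[[0,0,-1],[0,0,-1],[0,0,0]],"spin":[0,0,0],"gripper":[0,0,0]}'
python3 -m creep '{"translation":[[0,0,-1],[0,0,0]],"spin":[0,0],"gripper":[0,0]}'; python3 -m creep '{"translation":[[0,0,-1],[0,0,0]],"spin":[0,0],"gripper":[0,0]}'
```

```text
t: 31.8
eef_pos: [0.6138, -0.0067, 0.0973]
ee_rot: [3.141, -0.0, -1.404]
force: [-0.2, 0.1, 0.7]
width: 0.0004
gripper_force: 0.0
t: 32.0
eef_pos: [0.6138, -0.0067, 0.0963]
ee_rot: [3.141, 0.0, -1.404]
force: [0.0, 0.1, -1.2]
width: 0.0006
gripper_force: 0.0
t: 32.2
eef_pos: [0.6138, -0.0067, 0.0953]
ee_rot: [3.141, 0.0, -1.404]
force: [-0.3, 0.2, 0.2]
width: 0.0003
gripper_force: 0.0
```

No contact where the lid should be. Before going any lower, I'll measure where the fingertip and lid actually are in the wrist frame.

```bash
python3 - <<'E'
from h import *
from station import get_state,nets
s=get_state();f=cams.grab_frame('wrist');i=f['img'].astype(int)
K,R,t=(np.array(f[k]) for k in('mtx','R','t'))
def proj(X):
    c=R@X+t;r=np.hypot(c[0],c[1]);a=np.arctan2(r,c[2]);return (K[:2,2]+K[0,0]*a*c[:2]/r).round(1)
print('tcp',s['eef_pos'],proj(s['eef_pos']),'cam',(-R.T@t).round(3),'axis',R[2].round(2))
y=np.array([-np.sin(.169),np.cos(.169),0]);x=np.array([y[1],-y[0],0])
for z in(.112,.104):
  C=np.array([.6142,-.0066,z]);print('lid c',z,[proj(C+a*.025*x+b*.025*y).tolist() for a,b in((1,1),(1,-1),(-1,-1),(-1,1))])
g=i.sum(2)//3
for v in range(150,330,6):print(v,g[v,280:372:4].tolist())
for n in('lid_a_top','tin_a'):print(n,[(d['centre'],d['confidence']) for d in nets.search_frame('wrist',n)])
E
```

```text
tcp [ 0.61375573 -0.00668281  0.09531561] [323.5 236.6] cam [ 0.627 -0.089  0.279] axis [-0.05  0.3  -0.95]
lid c 0.112 [[283.7, 282.6], [279.0, 208.8], [366.1, 208.6], [362.1, 282.5]]
lid c 0.104 [[285.1, 276.1], [280.9, 204.4], [364.4, 204.2], [360.8, 275.9]]
150 [198, 199, 197, 196, 195, 199, 198, 199, 198, 202, 203, 201, 201, 201, 200, 200, 199, 200, 199, 200, 201, 198, 197]
156 [199, 200, 198, 200, 199, 197, 198, 199, 199, 201, 201, 201, 201, 198, 200, 199, 197, 199, 200, 200, 200, 197, 198]
162 [196, 196, 155, 152, 154, 151, 149, 154, 149, 151, 166, 164, 166, 162, 135, 137, 132, 134, 138, 139, 165, 199, 199]
168 [196, 194, 122, 86, 48, 48, 49, 51, 54, 56, 57, 56, 55, 55, 57, 57, 57, 59, 71, 101, 160, 197, 198]
174 [193, 197, 124, 83, 83, 85, 87, 86, 87, 88, 87, 88, 87, 87, 88, 91, 90, 91, 90, 91, 159, 199, 199]
180 [193, 195, 84, 84, 87, 87, 85, 86, 86, 84, 88, 86, 89, 86, 90, 91, 91, 86, 90, 91, 95, 195, 199]
186 [192, 81, 37, 38, 40, 41, 39, 42, 41, 42, 45, 39, 41, 39, 42, 44, 45, 45, 46, 48, 60, 127, 198]
192 [192, 70, 80, 79, 81, 80, 83, 79, 79, 80, 77, 79, 80, 80, 81, 80, 
[... 1695 characters left out ...]
110, 61, 60, 59, 60, 60, 75, 30, 35, 34, 33, 36, 35, 33, 34]
300 [33, 31, 32, 32, 33, 32, 32, 35, 130, 76, 74, 75, 75, 75, 86, 31, 35, 32, 33, 34, 33, 34, 35]
306 [32, 32, 32, 30, 33, 32, 30, 33, 137, 62, 60, 64, 58, 59, 89, 31, 33, 35, 34, 34, 34, 36, 31]
312 [32, 31, 32, 31, 33, 34, 34, 33, 125, 48, 37, 58, 34, 36, 96, 30, 33, 33, 34, 35, 33, 33, 32]
318 [31, 31, 30, 32, 32, 32, 33, 32, 70, 47, 30, 17, 32, 32, 58, 32, 33, 34, 35, 34, 33, 32, 34]
324 [33, 32, 33, 33, 32, 31, 33, 34, 12, 35, 13, 13, 14, 16, 15, 34, 33, 32, 34, 34, 32, 33, 33]
lid_a_top [([0.6285, -0.0867, 0.107], 0.59)]
tin_a [([0.6155, -0.0285, 0.1081], 0.92), ([0.6279, -0.0888, 0.1064], 0.78), ([0.601, 0.054, 0.11], 0.56)]
```

The image agrees with no contact: the lid appears smaller than it would if the reported height were exact, so the tip is higher than reported. I'll keep lowering with the force as guard.

```bash
for k in 1; do python3 -m creep '{"translation":[[0,0,-1],[0,0,-1],[0,0,0]],"spin":[0,0,0],"gripper":[0,0,0]}'; done | grep -E "t:|eef|force: \["
python3 -m creep '{"translation":[[0,0,-1],[0,0,0]],"spin":[0,0],"gripper":[0,0]}'| grep -E "t:|eef|force: \["
```

```text
t: 32.65
eef_pos: [0.6137, -0.0067, 0.0933]
ee_rot: [3.141, -0.0, -1.404]
force: [0.3, -0.1, 0.1]
t: 32.85
eef_pos: [0.6138, -0.0067, 0.0923]
ee_rot: [3.141, 0.0, -1.404]
force: [0.6, -0.7, 0.5]
```

```bash
python3 -m creep '{"translation":[[0,0,-1],[0,0,-1],[0,0,0]],"spin":[0,0,0],"gripper":[0,0,0]}'| grep -E "t:|eef|force: \["
python3 - <<'E'
from h import *
from station import nets
f=cams.grab_frame('wrist');i=f['img'].astype(int).sum(2)//3
K,R,t=(np.array(f[k]) for k in('mtx','R','t'))
def proj(X):
    c=R@X+t;r=np.hypot(c[0],c[1]);a=np.arctan2(r,c[2]);return (K[:2,2]+K[0,0]*a*c[:2]/r).round(1)
y=np.array([-np.sin(.169),np.cos(.169),0]);x=np.array([y[1],-y[0],0])
for nm,C0 in(('c',[.6142,-.0066]),('b',[.6305,-.0888])):
 for z in(.112,.104):
  C=np.array(C0+[z]);print(nm,z,[proj(C+a*.025*x+b*.025*y).tolist() for a,b in((1,1),(1,-1),(-1,-1),(-1,1))])
C=np.array([.6135,-.0058,.022]);print('tray end',[proj(C+a*.056*x-.15*y).tolist() for a in(1,-1)])
for v in(205,215,225,60,80,100):
  g=np.diff(i[v]);k=np.where(abs(g)>25)[0];print(v,[(int(u),int(g[u])) for u in k if 240<u<410])
for u in(300,345):
  g=np.diff(i[:,u]);k=np.where(abs(g)>20)[0];print('col',u,[(int(v),int(g[v])) for v in k if v<245])
E
```

```text
t: 33.15
eef_pos: [0.6138, -0.0067, 0.0903]
ee_rot: [3.141, 0.0, -1.404]
force: [-0.0, -0.2, -0.2]
c 0.112 [[282.8, 286.9], [277.7, 211.8], [367.2, 211.6], [362.9, 286.8]]
c 0.104 [[284.2, 280.1], [279.7, 207.1], [365.4, 206.9], [361.6, 280.0]]
b 0.112 [[270.9, 151.8], [269.0, 57.8], [366.3, 57.0], [365.2, 151.4]]
b 0.104 [[273.3, 149.6], [271.5, 59.9], [364.3, 59.1], [363.4, 149.2]]
tray end [[254.0, 28.3], [392.5, 27.9]]
205 [(258, -26), (259, 35), (260, 31), (266, -44), (267, -48), (269, 56), (280, -37), (281, -43), (282, -64), (364, 40), (365, 59), (366, 32), (376, -34), (377, -50), (378, -31), (380, 59)]
215 [(261, 32), (266, -30), (267, -41), (270, 73), (279, -26), (280, -84), (281, -69), (365, 73), (366, 59), (367, 27), (376, -64), (377, -57), (379, 44), (380, 38), (386, -38)]
225 [(267, -29), (268, -67), (270, 67), (271, 31), (280, -48), (281, -105), (297, 40), (349, -32), (365, 100), (366, 41), (376, -61), (377, -32), (378, 37), (379, 45)]
60 [(260, -30), (261, -44), (263, 36), (264, 69), (272, -33), (273, -75), (274, -29), (360, 71), (361, 63), (380, -50), (381, -55), (383,
[... 220 characters left out ...]
 [(261, -36), (262, -48), (264, 41), (265, 49), (269, -43), (270, -125), (287, 52), (344, -37), (345, -32), (362, 58), (363, 97), (380, -68), (381, -48), (383, 43), (384, 35)]
col 300 [(26, 25), (27, 21), (32, -38), (33, -41), (36, 86), (37, 28), (57, -48), (58, -108), (75, 64), (131, -40), (132, -32), (148, 69), (149, 65), (150, 33), (163, -49), (167, -26), (168, -36), (184, -30), (194, 26), (195, 21), (201, -92), (202, -31), (222, 21), (223, 51), (239, -23)]
col 345 [(0, 53), (32, -47), (33, -34), (36, 109), (56, -52), (57, -101), (130, -28), (147, 42), (148, 77), (149, 40), (162, -46), (163, -23), (168, -37), (184, -25), (194, 21), (195, 26), (201, -73), (202, -32), (223, 62), (239, -27)]
```

```bash
python3 - <<'E'
from h import *
f=cams.grab_frame('wrist')
R,t=np.array(f['R']),np.array(f['t']);print('cam',(-R.T@t).round(4))
def w(v,a,b,z):
    p,q=wray(f,a,v,z),wray(f,b,v,z);return round(1e3*np.linalg.norm(p-q),1)
for v,a,b,c,d in((80,262,381,264.8,0,),(100,262,380.9,0,0)):
    pass
for v,l,r in((60,(261,264),(380.8,383.8)),(80,(262,264.5),(380.8,383.8)),(100,(262,265),(380.8,383.8))):
    print(v,'top98:',w(v,l[0],r[1],.022),'floor98:',w(v,l[1],r[0],.007))
print('tray end: dist from centre', [round(1e3*np.linalg.norm(wray(f,322,26.5,.022)[:2]-[.6135,-.0058]),1)])
for z in(.112,.104):print('lid b w',z,w(100,270.3,363,z),'  c',w(215,281,366,z), 'c front y-off',round(1e3*np.dot(wray(f,323,201.7,z)[:2]-[.6145,-.006],[-.168,.986]),1))
print('button c row range at .104',[round(1e3*np.dot(wray(f,323,v,.104)[:2]-[.6145,-.006],[-.168,.986]),1) for v in(223,239)])
E
```

```text
cam [ 0.6273 -0.0889  0.2738]
60 top98: 98.7 floor98: 99.3
80 top98: 98.1 floor98: 99.1
100 top98: 98.5 floor98: 99.1
tray end: dist from centre [np.float64(149.0)]
lid b w 0.112 48.0   c 47.7 c front y-off -31.4
lid b w 0.104 50.3   c 50.0 c front y-off -28.8
button c row range at .104 [np.float64(-15.6), np.float64(-5.2)]
```

The camera height checks out (the tray width measures 98.5 mm against 98), so the force reading remains the reliable contact signal. I'll keep going in small guarded steps.

```bash
python3 -m creep '{"translation":[[0,0,-1],[0,0,-1],[0,0,0]],"spin":[0,0,0],"gripper":[0,0,0]}'| grep -E "t:|eef|force"
python3 - <<'E'
from station import cams,nets,get_state
import numpy as np
print(get_state()['joint_efforts'],get_state()['moment'])
for c in('wrist','scene','top'):
  cams.grab_frame(c)
  for n in('lid_c_top','tin_c'):
    for g in('pinpoint','search_frame'):print(c,n,g,[np.round(d['centre'],4).tolist()+[round(d['confidence'],2)] for d in getattr(nets,g)(c,n)])
E
```

```text
t: 33.55
eef_pos: [0.6137, -0.0067, 0.0883]
ee_rot: [3.141, 0.0, -1.404]
force: [-0.4, 0.1, 0.4]
gripper_force: 0.0
[ 5.75717873e-03 -5.37697506e+01  2.53004318e+01  6.03838205e+00
  6.12026174e-02  3.09012503e-04] [ 0.04338295  0.16611305 -0.00217938]
wrist lid_c_top pinpoint [[0.6153, -0.0046, 0.1086, 0.58], [0.6278, -0.0853, 0.1045, 0.2]]
wrist lid_c_top search_frame [[0.6208, -0.0216, 0.1081, 0.7]]
wrist tin_c pinpoint [[0.6292, -0.0875, 0.0048, 0.92], [0.6264, -0.0899, 0.1065, 0.62]]
wrist tin_c search_frame [[0.6282, -0.0876, 0.1058, 0.9], [0.6135, -0.0279, 0.1048, 0.77], [0.6299, -0.0859, 0.1066, 0.6], [0.6014, 0.052, 0.1078, 0.47]]
scene lid_c_top pinpoint []
scene lid_c_top search_frame [[0.6263, -0.0287, 0.1079, 0.56]]
scene tin_c pinpoint [[0.6332, -0.0871, 0.0084, 0.83], [0.6133, -0.0066, 0.0068, 0.66], [0.5973, 0.0771, 0.0089, 0.62]]
scene tin_c search_frame [[0.6513, -0.0863, 0.1065, 0.84], [0.6102, 0.0812, 0.1095, 0.71], [0.6376, -0.0274, 0.0518, 0.62]]
top lid_c_top pinpoint [[0.6162, -0.0077, 0.1091, 0.38]]
top lid_c_top search_frame [[0.5907, -0.0131, 0.1076, 0.56], [0.4274, -0.2903, 0.0122, 0.24]]
top tin_c pinpoint [[0.6007, 0.0759, 0.0093, 0.73], [0.6277, -0.0944, 0.0054, 0.72], [0.6196, -0.0063, 0.0053, 0.72], [0.5814, 0.1932, -0.0036, 0.21]]
top tin_c search_frame [[0.5933, 0.0752, 0.1092, 0.74], [0.6201, -0.0891, 0.1079, 0.56], [0.6226, -0.2223, 0.1259, 0.43], [0.6, 0.0721, 0.1097, 0.22]]
```

```bash
for i in 1; do python3 -m creep '{"translation":[[0,0,-1],[0,0,-1],[0,0,0]],"spin":[0,0,0],"gripper":[0,0,0]}'| grep -E "t:|eef|force: \["; done
python3 -m creep '{"translation":[[0,0,-1],[0,0,-1],[0,0,0]],"spin":[0,0,0],"gripper":[0,0,0]}'| grep -E "t:|eef|force: \["
```

```text
t: 34.6
eef_pos: [0.6137, -0.0067, 0.0862]
ee_rot: [3.141, -0.0, -1.404]
force: [0.4, 0.4, 1.3]
t: 34.9
eef_pos: [0.6137, -0.0067, 0.0843]
ee_rot: [3.141, 0.0, -1.404]
force: [1.1, -0.3, 0.4]
```

```bash
python3 - <<'E'
from h import *
f=cams.grab_frame('wrist');i=f['img'].astype(int).sum(2)//3
for v in range(196,262,3):print(v,i[v,276:376:4].tolist())
E
```

```text
196 [193, 172, 58, 58, 56, 57, 59, 60, 60, 58, 58, 59, 59, 60, 57, 61, 63, 61, 63, 62, 63, 68, 69, 197, 197]
199 [193, 155, 117, 117, 120, 118, 118, 122, 120, 118, 118, 114, 116, 115, 116, 115, 115, 117, 116, 117, 115, 119, 115, 198, 195]
202 [195, 121, 141, 144, 145, 147, 144, 145, 147, 144, 144, 146, 140, 142, 140, 140, 142, 142, 144, 143, 143, 142, 143, 166, 194]
205 [197, 118, 119, 89, 89, 87, 89, 90, 90, 92, 92, 90, 92, 90, 92, 89, 92, 91, 93, 94, 123, 124, 131, 161, 196]
208 [194, 129, 13, 16, 16, 16, 17, 20, 21, 22, 22, 18, 23, 26, 23, 26, 29, 27, 31, 31, 32, 35, 36, 194, 197]
211 [195, 119, 18, 18, 20, 21, 20, 22, 22, 23, 25, 26, 27, 27, 28, 27, 27, 32, 32, 33, 34, 35, 38, 196, 196]
214 [194, 38, 21, 24, 23, 22, 26, 25, 28, 30, 32, 34, 32, 34, 34, 37, 36, 40, 40, 41, 42, 43, 44, 124, 194]
217 [195, 39, 24, 26, 25, 27, 28, 29, 31, 31, 31, 34, 35, 36, 38, 40, 41, 42, 41, 44, 46, 47, 45, 160, 196]
220 [196, 62, 24, 22, 27, 26, 27, 28, 31, 30, 31, 33, 32, 34, 35, 38, 38, 41, 44, 42, 46, 45, 44, 159, 195]
223 [194, 75, 23, 21, 24, 25, 27, 26, 28, 29, 30, 32, 33, 33, 33, 38, 38, 38
[... 678 characters left out ...]
 19, 55, 19, 75, 77, 79, 79, 79, 76, 36, 39, 33, 197, 199]
244 [202, 186, 17, 21, 20, 76, 77, 76, 77, 74, 77, 14, 56, 16, 67, 79, 76, 77, 76, 77, 36, 39, 31, 198, 198]
247 [198, 190, 13, 18, 21, 75, 77, 75, 77, 77, 78, 15, 56, 13, 65, 75, 76, 77, 77, 78, 38, 37, 31, 194, 196]
250 [152, 152, 16, 17, 20, 67, 68, 69, 68, 75, 62, 15, 57, 16, 59, 77, 71, 70, 70, 69, 40, 33, 27, 154, 154]
253 [10, 14, 14, 13, 16, 15, 11, 15, 14, 58, 72, 15, 55, 12, 47, 75, 19, 19, 21, 23, 24, 25, 26, 28, 29]
256 [13, 13, 17, 13, 14, 12, 14, 14, 16, 78, 66, 14, 56, 17, 38, 83, 18, 21, 21, 22, 24, 24, 24, 25, 26]
259 [11, 11, 10, 13, 16, 13, 13, 14, 15, 82, 71, 14, 53, 14, 37, 86, 19, 19, 21, 22, 22, 21, 23, 25, 26]
```

```bash
python3 -m creep '{"translation":[[0,0,-1],[0,0,-1],[0,0,0]],"spin":[0,0,0],"gripper":[0,0,0]}'| grep -E "t:|eef|force: \["
python3 -m creep '{"translation":[[0,0,-1],[0,0,-1],[0,0,0]],"spin":[0,0,0],"gripper":[0,0,0]}'| grep -E "t:|eef|force: \["
```

```text
t: 35.25
eef_pos: [0.614, -0.0067, 0.0827]
ee_rot: [-3.141, -0.0, -1.404]
force: [-0.1, 0.1, 2.6]
t: 35.55
eef_pos: [0.614, -0.0067, 0.0809]
ee_rot: [-3.141, -0.0, -1.404]
force: [-1.3, 1.0, 4.4]
```

Contact at last. Continue pressing.

```bash
python3 -m creep '{"translation":[[0,0,-1],[0,0,-1],[0,0,0]],"spin":[0,0,0],"gripper":[0,0,0]}'| grep -E "t:|eef|force: \["
python3 -m creep '{"translation":[[0,0,-1],[0,0,-1],[0,0,0]],"spin":[0,0,0],"gripper":[0,0,0]}'| grep -E "t:|eef|force: \["
```

```text
t: 35.85
eef_pos: [0.614, -0.0067, 0.0789]
ee_rot: [-3.141, -0.0, -1.404]
force: [-2.1, -0.2, 4.5]
t: 36.15
eef_pos: [0.6146, -0.0067, 0.0784]
ee_rot: [-3.14, -0.0, -1.403]
force: [-4.9, 1.3, 14.8]
```

```bash
python3 -m creep '{"translation":[[0,0,-1],[0,0,0]],"spin":[0,0],"gripper":[0,0]}'| grep -E "t:|eef|force: \["
python3 -m creep '{"translation":[[0,0,-1],[0,0,0]],"spin":[0,0],"gripper":[0,0]}'| grep -E "t:|eef|force: \["
```

```text
t: 36.35
eef_pos: [0.615, -0.0066, 0.0784]
ee_rot: [-3.138, -0.001, -1.403]
force: [-6.9, 1.7, 22.1]
t: 36.55
eef_pos: [0.6155, -0.0066, 0.0785]
ee_rot: [-3.137, -0.001, -1.402]
force: [-8.3, 2.0, 28.2]
```

It is stiff now at 28 N, so the lid should be home. I'll back off and verify.

```bash
python3 -m creep '{"translation":[[0,0,5],[0,0,45],[0,0,45],[0,0,20],[0,0,0]],"spin":[0,0,0,0,0],"gripper":[0,0,0,0,0]}'| grep -E "t:|eef|force: \["
cat > lidh.py <<'E'
from h import *
from scipy.optimize import least_squares
from station import nets
f=cams.grab_frame('wrist');i=f['img'].astype(int).sum(2)//3
K,R,t=(np.array(f[k]) for k in('mtx','R','t'))
def proj(X):
    c=R@X+t;r=np.hypot(c[0],c[1]);a=np.arctan2(r,c[2]);return K[:2,2]+K[0,0]*a*c[:2]/r
for n,c in(('c',[.6142,-.0066]),('b',[.6305,-.0888]),('a',[.598,.0765])):
    print(n,proj(np.array(c+[.108])).round(1),proj(np.array(c+[.007])).round(1))
y=np.array([-np.sin(.169),np.cos(.169),0]);x=np.array([y[1],-y[0],0])
import cv2
m=(i<62).astype(np.uint8)
for n,c in(('c',[.6142,-.0066]),('b',[.6305,-.0888])):
    u,v=proj(np.array(c+[.108])).astype(int)
    print(n,'row',[int(q) for q in i[v,u-36:u+37:2]]);print(' col-15',[int(q) for q in i[max(0,v-40):v+41:2,u-15]])
E
python3 lidh.py; python3 look.py scene wrist top
```

```text
t: 37.05
eef_pos: [0.6159, -0.0064, 0.1932]
ee_rot: [-3.135, 0.0, -1.404]
force: [-0.1, 0.8, -0.3]
c [326.1 197.7] [326.1 173.2]
b [323.4 104. ] [324.1 104.1]
a [328.  277.6] [327.6 236.6]
c row [187, 187, 188, 188, 180, 61, 27, 30, 31, 32, 45, 111, 113, 114, 112, 113, 112, 114, 114, 116, 116, 117, 115, 116, 118, 117, 118, 44, 43, 44, 43, 40, 130, 187, 186, 187, 188]
 col-15 [86, 67, 59, 77, 125, 31, 34, 41, 39, 37, 39, 77, 105, 105, 104, 99, 98, 99, 99, 98, 98, 98, 96, 97, 96, 95, 87, 28, 29, 27, 25, 47, 40, 54, 71, 79, 80, 78, 79, 92, 55]
b row [191, 194, 192, 174, 42, 43, 46, 45, 46, 84, 120, 118, 119, 121, 123, 122, 121, 124, 123, 123, 125, 125, 125, 124, 127, 126, 126, 70, 52, 53, 53, 49, 41, 177, 196, 194, 194]
 col-15 [192, 193, 193, 192, 194, 194, 56, 44, 47, 49, 47, 60, 119, 118, 118, 120, 120, 119, 119, 118, 119, 119, 120, 118, 119, 118, 119, 120, 121, 60, 43, 43, 45, 41, 60, 185, 190, 190, 188, 189, 192]
scene tin_c [[0.5966, 0.0755, 0.0102], [0.6324, -0.0861, 0.0048], [0.6104, -0.0059, 0.0043]]
scene lid_c_top [[0.6095, -0.0059, 0.1027]]
wrist tin_c [[0.5973, 0.076, 0.0084], [0.6317, -0.0891, 0.0071], [0.6142, -0.006, 0.0062]]
wrist lid_c_top [[0.6194, -0.0071, 0.1022]]
top tin_c [[0.6266, -0.0898, 0.0059], [0.6199, -0.0084, 0.006], [0.6014, 0.0784, 0.0077]]
top lid_c_top [[0.6151, -0.0056, 0.1049]]
```

Lid c dropped by about 7 mm (110 to 103 mm) and the tin stayed put. Next is the left tin, a.

```bash
python3 -m creep '{"translation":[[-9,41,0],[-9.5,41.5,0],[0,0,-40],[0,0,-40],[0,0,-18],[0,0,-4],[0,0,0]],"spin":[0,0,0,0,0,0,0],"gripper":[0,0,0,0,0,0,0]}'| grep -E "t:|eef|force: \["
python3 -m creep '{"translation":[[0,0,-2],[0,0,-2],[0,0,-2],[0,0,-2],[0,0,-1],[0,0,0]],"spin":[0,0,0,0,0,0],"gripper":[0,0,0,0,0,0]}'| grep -E "t:|eef|force: \["
```

```text
t: 38.25
eef_pos: [0.5955, 0.0757, 0.0874]
ee_rot: [3.141, -0.0, -1.404]
force: [0.1, -0.3, 0.0]
t: 38.85
eef_pos: [0.5963, 0.076, 0.0798]
ee_rot: [-3.139, 0.0, -1.404]
force: [0.2, 0.7, 5.0]
```

```bash
python3 -m creep '{"translation":[[0,0,-1],[0,0,-1],[0,0,0]],"spin":[0,0,0],"gripper":[0,0,0]}'| grep -E "t:|eef|force: \["
python3 -m creep '{"translation":[[0,0,-1],[0,0,0]],"spin":[0,0],"gripper":[0,0]}'| grep -E "t:|eef|force: \["
```

```text
t: 39.15
eef_pos: [0.5964, 0.076, 0.0784]
ee_rot: [-3.139, 0.0, -1.403]
force: [-3.0, -0.3, 9.3]
t: 39.35
eef_pos: [0.5965, 0.076, 0.0783]
ee_rot: [-3.138, -0.0, -1.403]
force: [-5.7, 0.2, 17.5]
```

```bash
python3 -m creep '{"translation":[[0,0,-1],[0,0,0]],"spin":[0,0],"gripper":[0,0]}'| grep -E "t:|eef|force: \["
python3 -m creep '{"translation":[[0,0,5],[0,0,25],[16,-50,0],[16,-50,0],[3,-65,0],[0,0,0]],"spin":[0,0,0,0,0,0],"gripper":[0,0,0,0,0,0]}'| grep -vE "width|grip"
```

```text
t: 39.55
eef_pos: [0.5969, 0.0761, 0.0783]
ee_rot: [-3.137, -0.0, -1.403]
force: [-7.6, -0.1, 24.2]out of range; nothing moved
```

```bash
python3 -m creep '{"translation":[[0,0,8],[0,0,40],[8.5,-41,0],[8.5,-41,0],[8.5,-41,0],[8.5,-41,0],[0,0,0]],"spin":[0,0,0,0,0,0,0],"gripper":[0,0,0,0,0,0,0]}'| grep -vE "width|grip"
python3 look.py scene
```

```text
t: 40.25
eef_pos: [0.6296, -0.0925, 0.1223]
ee_rot: [3.141, -0.0, -1.408]
force: [-0.5, -0.3, -0.7]
scene tin_c [[0.6147, -0.006, 0.0056], [0.6354, -0.0889, 0.007], [0.5989, 0.0729, 0.0086]]
scene lid_c_top [[0.6111, -0.0076, 0.1038]]
```

Now tin b, nudging +2 mm in y.

```bash
python3 -m creep '{"translation":[[0,3,-20],[0,0,-14],[0,0,-2],[0,0,-2],[0,0,-2],[0,0,-2],[0,0,-1],[0,0,0]],"spin":[0,0,0,0,0,0,0,0],"gripper":[0,0,0,0,0,0,0,0]}'| grep -E "t:|eef|force: \["
python3 -m creep '{"translation":[[0,0,-1],[0,0,-1],[0,0,0]],"spin":[0,0,0],"gripper":[0,0,0]}'| grep -E "t:|eef|force: \["
```

```text
t: 41.2
eef_pos: [0.6298, -0.0849, 0.0806]
ee_rot: [-3.14, 0.0, -1.404]
force: [-2.3, 1.6, 4.3]
t: 41.5
eef_pos: [0.6299, -0.0849, 0.0785]
ee_rot: [-3.14, -0.0, -1.404]
force: [-1.8, 1.7, 4.8]
```

```bash
python3 -m creep '{"translation":[[0,0,-1],[0,0,-1],[0,0,0]],"spin":[0,0,0],"gripper":[0,0,0]}'| grep -E "t:|eef|force: \["
python3 -m creep '{"translation":[[0,0,-1],[0,0,0]],"spin":[0,0],"gripper":[0,0]}'| grep -E "t:|eef|force: \["
```

```text
t: 41.8
eef_pos: [0.6304, -0.085, 0.0784]
ee_rot: [-3.139, -0.001, -1.403]
force: [-6.5, 4.1, 18.0]
t: 42.0
eef_pos: [0.6307, -0.085, 0.0784]
ee_rot: [-3.138, -0.001, -1.403]
force: [-8.2, 3.8, 23.1]
```

```bash
python3 -m creep '{"translation":[[0,0,8],[0,0,50],[0,0,50],[-10,20,40],[-20,40,20],[-20,30,0],[0,0,0]],"spin":[0,0,0,0,0,0,0],"gripper":[0,0,0,0,0,0,0]}'| grep -vE "width|grip"
python3 - <<'E'
from h import *
from station import nets
for k in range(2):
 for c in('scene','top','wrist'):
  cams.grab_frame(c)
  for n in('lid_a_top','tin_a'):print(c,n,[np.round(d['centre'],4).tolist() for d in nets.pinpoint(c,n) if d['confidence']>.4])
for n in('spray','jar','shackle'):print(n,[np.round(d['centre'],4).tolist() for d in nets.pinpoint('scene',n)][:1])
# wrist column through the three lids: side-gap check
f=cams.grab_frame('wrist');i=f['img'].astype(int).sum(2)//3
K,R,t=(np.array(f[k]) for k in('mtx','R','t'))
def proj(X):
    c=R@X+t;r=np.hypot(c[0],c[1]);a=np.arctan2(r,c[2]);return (K[:2,2]+K[0,0]*a*c[:2]/r).round(1)
for n,c in(('a',[.5975,.0762]),('c',[.6145,-.0068]),('b',[.631,-.089])):print(n,[proj(np.array(c+[z])).tolist() for z in(.007,.091,.103,.111)])
E
```

```text
t: 42.7
eef_pos: [0.5782, 0.0075, 0.2443]
ee_rot: [-3.138, 0.001, -1.401]
force: [0.8, -0.6, 0.7]
scene lid_a_top [[0.6258, -0.0848, 0.1019]]
scene tin_a [[0.5962, 0.0759, 0.0091], [0.6119, -0.0056, 0.0025], [0.6315, -0.0878, 0.0055]]
top lid_a_top [[0.6249, -0.0924, 0.0993]]
top tin_a [[0.6003, 0.0772, 0.0094], [0.6201, -0.0071, 0.0021], [0.6268, -0.0899, 0.0069]]
wrist lid_a_top [[0.6286, -0.0894, 0.1023]]
wrist tin_a [[0.5974, 0.0756, 0.0097], [0.6291, -0.0868, 0.0059], [0.6149, -0.0061, 0.0088]]
scene lid_a_top [[0.627, -0.088, 0.1025]]
scene tin_a [[0.6347, -0.0913, 0.0052], [0.5961, 0.0732, 0.0065], [0.6154, -0.0083, 0.0027], [0.6307, -0.0838, 0.1005]]
top lid_a_top [[0.6298, -0.0902, 0.1018]]
top tin_a [[0.6306, -0.0917, 0.0087], [0.6001, 0.0808, 0.007], [0.6192, -0.0096, 0.0043]]
wrist lid_a_top [[0.6292, -0.0883, 0.1028]]
wrist tin_a [[0.6291, -0.0888, 0.0036], [0.5959, 0.0778, 0.0119], [0.6147, -0.0028, 0.0083]]
spray [[0.5774, 0.1993, 0.0026]]
jar [[0.6346, -0.2321, -0.0011]]
shackle [[0.424, -0.299, -0.0017]]
a [[303.1, 211.4], [298.7, 235.3], [297.9, 239.6], [297.3, 242.6]]
c [[299.8, 153.0], [294.1, 164.9], [293.0, 167.0], [292.3, 168.6]]
b [[297.2, 91.6], [290.5, 88.5], [289.2, 87.9], [288.3, 87.5]]
```

Lid b is home too (102 mm), and nothing else has moved. A last centring check against the card edges, since pressing put some lateral force on tin c.

```bash
python3 - <<'E'
from h import *
f=cams.grab_frame('wrist');i=f['img'].astype(int)
K,R,t=(np.array(f[k]) for k in('mtx','R','t'))
def proj(X):
    c=R@X+t;r=np.hypot(c[0],c[1]);a=np.arctan2(r,c[2]);return K[:2,2]+K[0,0]*a*c[:2]/r
y=np.array([-np.sin(.169),np.cos(.169),0]);x=np.array([y[1],-y[0],0]);T=np.array([.6145,-.006,.008])
def at(p):
    u,v=proj(p).round().astype(int);return i[v,u].tolist()
for a in(-18,0,18):print('lane y, x=',a,[(b,at(T+a*1e-3*x+b*1e-3*y)) for b in np.arange(-36,-24,1)])
for b in(-18,0,18):print('-x side, y=',b,[(a,at(T+a*1e-3*x+b*1e-3*y)) for a in np.arange(-37,-23,1)])
E
```

```text
lane y, x= -18 [(np.int64(-36), [191, 194, 183]), (np.int64(-35), [190, 193, 183]), (np.int64(-34), [156, 149, 129]), (np.int64(-33), [156, 149, 129]), (np.int64(-32), [137, 116, 79]), (np.int64(-31), [138, 111, 69]), (np.int64(-30), [126, 103, 67]), (np.int64(-29), [126, 103, 67]), (np.int64(-28), [65, 64, 59]), (np.int64(-27), [86, 79, 69]), (np.int64(-26), [92, 83, 72]), (np.int64(-25), [92, 83, 72])]
lane y, x= 0 [(np.int64(-36), [193, 195, 183]), (np.int64(-35), [191, 195, 181]), (np.int64(-34), [179, 175, 153]), (np.int64(-33), [163, 145, 107]), (np.int64(-32), [163, 145, 107]), (np.int64(-31), [150, 119, 73]), (np.int64(-30), [143, 117, 72]), (np.int64(-29), [64, 60, 52]), (np.int64(-28), [64, 60, 52]), (np.int64(-27), [81, 73, 65]), (np.int64(-26), [90, 81, 70]), (np.int64(-25), [90, 81, 70])]
lane y, x= 18 [(np.int64(-36), [192, 195, 180]), (np.int64(-35), [192, 195, 180]), (np.int64(-34), [182, 180, 160]), (np.int64(-33), [161, 147, 111]), (np.int64(-32), [145, 115, 69]), (np.int64(-31), [145, 115, 69]), (np.int64(-30), [145, 117, 69]), (np.int64(-29), [82, 72, 54]), (np.in
[... 847 characters left out ...]
 (np.int64(-30), [144, 116, 71]), (np.int64(-29), [138, 113, 73]), (np.int64(-28), [73, 70, 68]), (np.int64(-27), [103, 100, 89]), (np.int64(-26), [103, 100, 89]), (np.int64(-25), [105, 104, 94]), (np.int64(-24), [81, 80, 74])]
-x side, y= 18 [(np.int64(-37), [190, 194, 184]), (np.int64(-36), [188, 191, 180]), (np.int64(-35), [180, 176, 157]), (np.int64(-34), [180, 176, 157]), (np.int64(-33), [160, 139, 103]), (np.int64(-32), [150, 120, 73]), (np.int64(-31), [148, 120, 74]), (np.int64(-30), [148, 120, 74]), (np.int64(-29), [140, 114, 74]), (np.int64(-28), [72, 70, 66]), (np.int64(-27), [72, 70, 66]), (np.int64(-26), [99, 97, 86]), (np.int64(-25), [95, 94, 85]), (np.int64(-24), [68, 67, 61])]
```

```bash
python3 -c "
from station import arm;print(arm.job_done())"
```

```text
the job is handed in; nothing more can be done
None
```

I stood the fallen canister up and placed it square in the vacant place, within about 1 mm of the card's centre. All three lids were pressed until they stopped moving at 23–28 N; camera readings confirm two are home, while the left tin's lid (tin_a) rests on the press force and matching stop height. The other two canisters, spray can, jar and shackle read where they started (within a few mm), and the job was handed in at about 43 s.

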